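# Dial open the workshop tool lockbox

### The job

Unlock the flat grey lockbox bolted to the bench: turn its combination dial (bar grip in a ring of marks 20 degrees apart) right, clockwise from above, to the second mark past the wide zero mark (40 degrees), pause half a second, then left past zero to the first mark on the other side (20 degrees), pause and leave it there, never running a whole mark past either number. Only then slide the steel latch on the same lid fully open, away from the dial, and let go. Leave alone the round speed knob on the green controller box.

Things in the scene. Friction and masses are not known exactly. Their poses are not given: they have to be found in the camera images.
- lockbox: Flat grey steel box fixed to the bench, 200 (own x) x 280 (own y) x 84 mm high. Origin: centre of its underside on the bench; own x points roughly away from the robot, z up. In its frame: dial axis at x 0, y +70 mm, on an aluminium plate of radius 58 mm, top at z 88; latch tab at x 0, y -45 mm shut, y -90 mm open, between two rails at x +-27 mm, up to z 90.
- dial (a joint): Dial angle, rad, grows clockwise from above; 0: white pointer at the wide zero mark (box's +x side). Second mark right +0.698, first mark left -0.349. Starts within 0.25 of 0. Range +-1.4, friction 0.06 Nm, stays where left. Black disc, radius 32 mm, top at z 99 (box frame), with a bar grip on the axis 56 long, 14 thick, top at z 132 mm; at 0 the bar lies along the box's x.
- latch (a joint): Travel of the steel latch, m: 0 shut, 0.045 fully open (end stop). Slides along the box's -y, away from the dial, against about 2 N, and stays where left. Starts 0 to 0.005. Its upright tab is 40 mm along the box's x, 14 mm thick along y, from z 92 to z 127 mm (box frame).
- speed_mark (a point): Pointer end on the top rim of the plain round black speed knob (42 mm wide, 22 mm high, no bar; axis 18 mm from this point) on the green controller box, 150 x 110 x 55 mm, fixed to the bench left or right of the lockbox. It turns easily: leave it alone.

How it is judged:
By the outcome, as a careful person would: the job done as asked, in the order asked, and still so for the second after the job is handed in, with the robot touching nothing.
It also fails if it takes over 45 s, if anything falls off the work surface, if the arm or the gripper's body presses on something with over 40 N, if the wrist force passes 120 N, or if a joint passes its speed limit or range.

### The arm

A 6-joint arm with a two-finger parallel gripper is mounted at the origin on the work surface. World frame = base frame: x ahead of the robot, y to its left, z up, the work surface at z = 0. Lengths are in mm, angles in rad, forces in N, time in s.
With the tool pointing down it reaches from about 275 to 1000 mm from the base axis. Payload 8.4 kg.
Tool frame: the origin (TCP) lies on the centre line of the jaws, within the pads' length; the fingertips stand r.tip_reach ahead of it and the grasp point (between the pads) lies 11 mm behind it (r.tip_reach is the distance from the TCP to the fingertips, in mm); z points along the fingers, y is the line along which they close (so a half turn about z gives the same grasp; the last joint's range is limited). The gripper opens to 85 mm and grips with 20 to 120 N. Pads are 22 mm wide; open, the fingers measure 114 mm over their backs; the gripper's body (76 mm by 85 mm) begins 54 mm behind the grasp point. The pads swing forward as they close: fully open they stand 13 mm farther back than shut.
Start: joints at [1.337, 0.353, 1.633, -0, 1.155, -0.002], TCP at [143.579, 608.287, 239.281] pointing down, gripper open.
Joint ranges: [-2.63, 2.63], [-0.92, 2.1], [0.06, 2.66], [-1.3, 4.44], [0, 2.69], [-3.02, 3.02]. Speed limits (rad/s): [2.22, 2.22, 2.79, 3.14, 3.14, 3.14].

### API

Orientations are given as [roll, pitch, yaw] about the fixed x, y, z axes, in that order (R = Rz(yaw) Ry(pitch) Rx(roll)).
In Python, from rig import r gives the robot as it stands.
- The arm moves only by the tool carry_out, never from a script. Its argument "targets" is a list of rows, each an object with "dp": the shift along the tool's x, y, z in mm, a list of three; "yaw": the turn about the tool's z in degrees. A call has 1 to 12 rows; each row is the pose to reach, as a shift and turn from the pose commanded when the call began, along the tool's axes at that moment; what a row does not reach only later rows make up. A row lasts 1/8 s, in which the tool goes at most 62.5 mm and 10.7 degrees, less where a joint would pass 70% of its speed; a pose out of reach is approached as far as the arm can. A call with a gripper value outside its range is refused whole. "fingers" is the opening, from -1 (shut) to 1 (fully open), so that 0 is half open, set as the call begins (left out, the last holds). The fingers move at their own pace and stop on an object; "grip_force" is the grip in N (left out, the last holds). Time passes only in rows, so rows that repeat a pose let the fingers close. It gives the time, the measured TCP pose, the force, the opening and the grip force at its end, in the units of the state.
- r.sense(): the state, without advancing time (a new reading comes with each control period).
- r.grab_frame(name): name is "scene" or "top" or "wrist"; returns the picture (480x640x3 uint8, red, green, blue); there is no depth.
- r.get_calibration(name): a dict with "fx", "fy", "cx", "cy" (pixels), "dist_coeffs" ([k1, k2, p1, p2, k3] as OpenCV has them; the pictures are not rectified), "rvec" (rotation vector, rad) and "tvec" (3), from world to camera coordinates, as OpenCV has them. Camera axes: x right, y down, z forward; pixel columns grow to the right and rows downward; lengths in mm; the calibration is good to about 2 mm. A picture is of the moment at which its call begins: read the wrist's pose just before it. get_calibration takes no time and is no camera call; for the wrist camera it gives the pose at the moment of the call.
- r.sign_off(): hands the job in; it is judged then, once.
The state is a dict: "clock": time; "qpos": joint angles; "qvel": joint speeds; "joint_efforts": joint torques, N m; "eef_pos": TCP position; "tcp_rot": TCP orientation; "contact_force": force on the tool from outside, world axes, zero at the start; "wrist_torque": the same for the moment, N m; "opening": opening from 0.0 (shut) to 1.0 (fully open); "grasp_force": force on a finger pad.
Only numpy, scipy, OpenCV 4.12 (cv2) and the standard library are available. Lean on these libraries where they do the work, as an engineer would, in place of code of your own. Each camera call takes 0.05 s, during which the arm holds its last target. There are 200 camera calls.

## Working session

There is one attempt and no reset: what is moved stays moved. The work goes in short steps, Python scripts to look and compute and a tool call to move; the robot and the scene stay as the last step left them, time stands still between calls to the robot, and variables do not carry over. Pictures are saved under pics/ and viewed, at most 10 in all, crops included, and the job is handed in when it is done.

Besides the shell and the picture viewer there is one more tool, called as name(argument=value, ...) on one line, values as JSON. carry_out: Moves the arm, as the interface text tells. Its arguments: {"type":"object","properties":{"targets":{"type":"array","items":{"type":"object","properties":{"dp":{"type":"array","items":{"type":"number"}},"yaw":{"type":"number"}}}},"fingers":{"type":"number"},"grip_force":{"type":"number"}},"required":["targets"]}

```bash
mkdir -p pics
python3 - <<'E'
from rig import r
import cv2
print(r.sense(), r.tip_reach)
for n in("top","scene"):
    cv2.imwrite(f"pics/{n}0.png",r.grab_frame(n)[:,:,::-1]); print(n,r.get_calibration(n))
E
```

```text
{'clock': 0.0, 'qpos': array([ 1.33663523e+00,  3.53664358e-01,  1.63413237e+00, -1.05577990e-05,
        1.15521502e+00, -2.41036955e-03]), 'qvel': array([-0.00155074,  0.00067416, -0.00040159,  0.00044586, -0.00066323,
       -0.0004454 ]), 'joint_efforts': array([ 2.70421348e-03, -6.05224514e+01, -3.42092407e+01,  4.75229572e-04,
        8.97443038e-03,  6.73384676e-06]), 'eef_pos': array([143.45152886, 607.83174003, 238.55231422]), 'tcp_rot': array([-3.14017354e+00,  6.23252444e-06,  2.90984620e+00]), 'contact_force': array([ 0.41555324,  0.10173404, -0.37058123]), 'wrist_torque': array([ 0.01837367, -0.00400577, -0.03141331]), 'grasp_force': 0.0, 'opening': 1.0021465226264565} 8.0
top {'fx': 609.213174763038, 'fy': 609.213174763038, 'cx': 325.52262349738294, 'cy': 236.64339667393608, 'dist_coeffs': array([-0.08892491,  0.        ,  0.        ,  0.        ,  0.        ]), 'rvec': array([ 2.07525523, -2.14974221,  0.22020785]), 'tvec': array([  19.06604853,  562.63587541, 1047.86715853])}
scene {'fx': 604.4230373702162, 'fy': 604.4230373702162, 'cx': 332.23337297654695, 'cy': 236.21495941176025, 'dist_coeffs': array([-0.15406113,  0.        ,  0.        ,  0.        ,  0.        ]), 'rvec': array([ 1.67953179,  1.53506261, -0.81994798]), 'tvec': array([ -36.32746674, -245.14755136, 1560.61448999])}
```

View pics/top0.png

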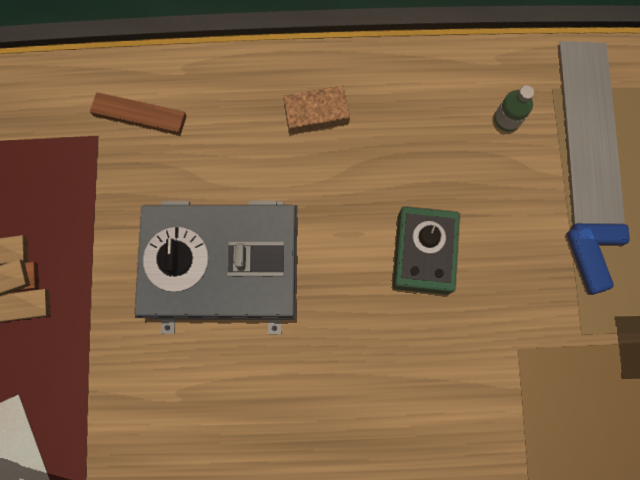

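View pics/scene0.png

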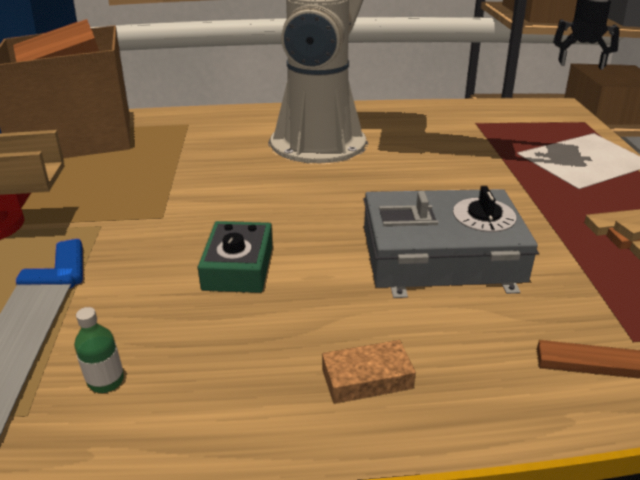

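The top view shows the lockbox at about (136–297, 205–320), its dial at (175, 258), the latch tab at (240, 257), and the green controller's knob at (430, 237). The scene view agrees: dial at (485, 212), tab at (423, 205).

```bash
cat > h.py <<'E'
from rig import r
import cv2, numpy as np
def cast(c,px,z):
    K=np.array([[c['fx'],0,c['cx']],[0,c['fy'],c['cy']],[0,0,1]])
    n=cv2.undistortPoints(np.float64(px).reshape(-1,1,2),K,c['dist_coeffs']).reshape(-1,2)
    R=cv2.Rodrigues(c['rvec'])[0]; o=-R.T@c['tvec']
    d=np.c_[n,np.ones(len(n))]@R
    return o+d*((z-o[2])/d[:,2])[:,None]
def proj(c,P):
    K=np.array([[c['fx'],0,c['cx']],[0,c['fy'],c['cy']],[0,0,1]])
    return cv2.projectPoints(np.float64(P).reshape(-1,3),c['rvec'],c['tvec'],K,c['dist_coeffs'])[0].reshape(-1,2)
E
cat > m.py <<'E'
from h import *
im=cv2.imread("pics/top0.png"); c=r.get_calibration("top")
hsv=cv2.cvtColor(im,cv2.COLOR_BGR2HSV)
# plate
m=((hsv[...,2]>150)&(hsv[...,1]<60)).astype(np.uint8); m[:, :120]=0;m[:,230:]=0;m[:210]=0;m[310:]=0
k=max(cv2.findContours(m,0,1)[0],key=cv2.contourArea)
w=cast(c,k,88)[:,:2]
(cx,cy),rad=cv2.minEnclosingCircle(np.float32(w)); e=cv2.fitEllipse(np.float32(w)); print("plate",cx,cy,rad,e)
# lid
g=((hsv[...,1]<75)&(hsv[...,2]>60)&(hsv[...,2]<140)).astype(np.uint8); g[:,:100]=0;g[:,330:]=0;g[:190]=0;g[340:]=0
g=cv2.morphologyEx(g,cv2.MORPH_CLOSE,np.ones((15,15)));g=cv2.morphologyEx(g,cv2.MORPH_OPEN,np.ones((41,41)))
k=max(cv2.findContours(g,0,1)[0],key=cv2.contourArea)
print("lid",cv2.minAreaRect(np.float32(cast(c,k,84)[:,:2])),cv2.boundingRect(k))
q=cv2.approxPolyDP(k,6,True); print(q.reshape(-1,2).tolist(),cast(c,q,84)[:,:2].round(1).tolist())
cv2.imwrite("pics/crop0.png",cv2.resize(im[195:335,125:305],None,fx=4,fy=4,interpolation=2))
E
python3 m.py
```

```text
plate 526.9501953125 266.35614013671875 57.4732780456543 ((525.946044921875, 265.8861389160156), (102.53321838378906, 105.63092803955078), 21.27143096923828)
lid ((524.1851806640625, 193.222412109375), (281.33551025390625, 197.65989685058594), 88.22396087646484) (137, 205, 160, 111)
[[137, 275], [137, 315], [295, 315], [296, 206], [186, 205], [187, 271]] [[500.2, 334.7], [429.6, 333.0], [421.1, 56.9], [615.6, 50.3], [624.8, 248.7], [504.4, 245.4]]
```

View pics/crop0.png

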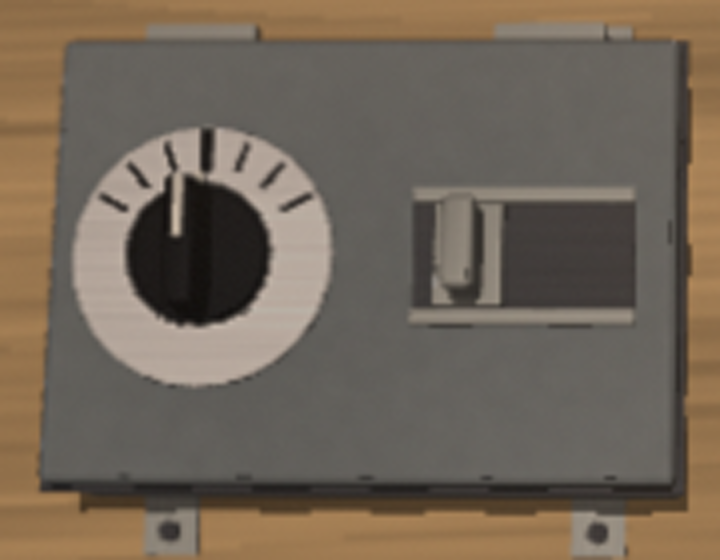

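The crop shows the wide zero mark at (207, 150), the white pointer from (178, 173) to (177, 236), and the latch tab top at about (458, 240). Lid corners are near (67, 42), (678, 42), (672, 480) and (42, 482).

Run:
```python
from h import *
c=r.get_calibration("top")
f=lambda p,z:cast(c,np.array(p)/4+[124.6,194.6],z)[:,:2]
q=f([[67,42],[678,42],[672,480],[42,482]],84);print(q.round(1),q.mean(0))
for i in range(4):
    d=q[(i+1)%4]-q[i];print(np.linalg.norm(d),np.degrees(np.arctan2(d[1],d[0])))
ax=np.array([526.5,266.2]);zm=f([[207,130],[207,170]],88);d=zm-ax;print("zero",np.degrees(np.arctan2(d[:,1],d[:,0])),np.linalg.norm(d,axis=1))
p=f([[178,173],[177,236]],132);d=p[0]-p[1];print("ptr",p,np.degrees(np.arctan2(d[1],d[0])),np.degrees(np.arctan2(*(p[0]-ax)[::-1])))
print("rails",f([[413,188],[635,188],[635,322],[410,318]],90),"tab",f([[445,197],[473,197],[470,285],[445,280]],127))
g=r.sense();print(g['eef_pos'],np.degrees(g['tcp_rot']))
```

```text
[[627.7 330.4]
 [617.4  53.6]
 [421.9  61.1]
 [429.6 336.4]] [524.14179217 195.37172481]
276.9215754752832 -92.14344395781356
195.5949180348801 177.82348739261155
275.4393719074427 88.40861637334162
198.25359486189848 -1.7440103398586069
zero [-1.64289636 -2.84030973] [57.10462723 38.89140481]
ptr [[554.89137109 265.87323263]
 [527.62172877 265.82792636]] 0.09519214351588993 -0.6594103783282367
rails [[553.52619385 171.9426352 ]
 [550.05846639  73.89962716]
 [490.55101599  75.16015824]
 [495.66168651 173.42904354]] tab [[541.475183   152.38300459]
 [541.05450812 140.44013784]
 [503.23892951 142.00399018]
 [505.73821478 152.57714029]]
[143.48358788 607.88382315 238.64418948] [-1.79928339e+02  1.45746286e-04  1.66719123e+02]
```

carry_out(targets=[{"dp": [-40, -22, 0], "yaw": -2}, {"dp": [-90, -49, 0], "yaw": -5}, {"dp": [-140, -76, 0], "yaw": -8}, {"dp": [-190, -103, 0], "yaw": -11}, {"dp": [-240, -130, 0], "yaw": -13.3}, {"dp": [-290, -157, 0], "yaw": -13.3}, {"dp": [-340, -185, 0], "yaw": -13.3}, {"dp": [-390, -212, 0], "yaw": -13.3}, {"dp": [-430, -234, 0], "yaw": -13.3}, {"dp": [-451, -245, 0], "yaw": -13.3}, {"dp": [-451, -245, 0], "yaw": -13.3}, {"dp": [-451, -245, 0], "yaw": -13.3}], fingers=1)

```text
clock: 1.6
eef_pos: [525.5, 266.5, 238.9]
tcp_rot: [-3.142, -0.001, -3.141]
contact_force: [-0.7, 0.0, 0.1]
opening: 1.001
grasp_force: 0.0
```

Run:
```python
from h import *
g=r.sense();print(g['eef_pos'],np.degrees(g['tcp_rot']),g['clock'])
c=r.get_calibration("wrist");im=r.grab_frame("wrist")[:,:,::-1].copy()
cv2.imwrite("pics/w1raw.png",im);np.save("w1.npy",c)
yb=np.radians(-1.9);
def B(x,y,z): return [526.6+x*np.cos(yb)-(y-70)*np.sin(yb),266.1+x*np.sin(yb)+(y-70)*np.cos(yb),z]
for P in [B(0,70,132),B(28,70,132),B(-28,70,132),B(58,70,88),B(0,-45,127),B(0,12,88),B(100,140,84),B(-100,140,84)]:
    p=proj(c,P)[0];print(P,p.round(1))
```

```text
[525.54100011 266.52297121 238.92991668] [-1.79995097e+02 -5.40373829e-02 -1.79985703e+02] 1.6
[np.float64(526.6), np.float64(266.1), 132] [317.3 237.6]
[np.float64(554.5846060463692), np.float64(265.1716550051213), 132] [316.2 273.6]
[np.float64(498.6153939536308), np.float64(267.02834499487875), 132] [318.6 199.5]
[np.float64(584.5681125246219), np.float64(264.1769996534655), 88] [315.7 286.3]
[np.float64(522.7871544853195), np.float64(151.16322516669794), 127] [162.1 230.8]
[np.float64(524.6769996534655), np.float64(208.1318874753781), 88] [249.4 221.1]
[np.float64(628.8658840813725), np.float64(332.74599727707044), 84] [388.9 328. ]
[np.float64(428.97584089302114), np.float64(339.37703295477564), 84] [410.8 101.3]
```

View pics/w1raw.png

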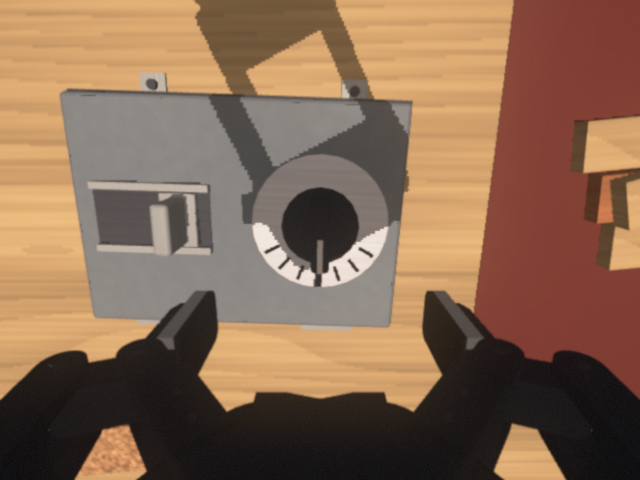

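The wrist view shows the bar's pointer near vertical from (320, 240) to (320, 272), at the zero mark (318, 278). The plate is centred at (320, 220), within about 2 mm of prediction, so I'm descending.

carry_out(targets=[{"dp": [-0.5, 0.3, 25], "yaw": 0}, {"dp": [-1, 0.5, 60], "yaw": 0}, {"dp": [-1, 0.7, 95], "yaw": 0}, {"dp": [-1, 0.7, 118], "yaw": 0}, {"dp": [-1, 0.7, 126], "yaw": 0}, {"dp": [-1, 0.7, 126], "yaw": 0}])

```text
clock: 2.4
eef_pos: [526.8, 267.5, 113.4]
tcp_rot: [-3.141, -0.0, -3.14]
contact_force: [0.3, 0.4, 1.0]
opening: 0.999
grasp_force: 0.0
```

carry_out(targets=[{"dp": [0, 0, 0], "yaw": 0}, {"dp": [0, 0, 0], "yaw": 0}, {"dp": [0, 0, 0], "yaw": 0}, {"dp": [0, 0, 0], "yaw": 0}, {"dp": [0, 0, 0], "yaw": 0}, {"dp": [0, 0, 0], "yaw": 0}], fingers=-1, grip_force=25)

```text
clock: 3.15
eef_pos: [527.4, 266.6, 113.7]
tcp_rot: [-3.141, 0.0, -3.141]
contact_force: [-0.9, -3.5, 5.8]
opening: 0.157
grasp_force: 27.4
```

carry_out(targets=[{"dp": [0, 0, 0], "yaw": 5}, {"dp": [0, 0, 0], "yaw": 12}, {"dp": [0, 0, 0], "yaw": 19}, {"dp": [0, 0, 0], "yaw": 26}, {"dp": [0, 0, 0], "yaw": 33}, {"dp": [0, 0, 0], "yaw": 38}, {"dp": [0, 0, 0], "yaw": 41}, {"dp": [0, 0, 0], "yaw": 42}, {"dp": [0, 0, 0], "yaw": 42}, {"dp": [0, 0, 0], "yaw": 42}])

```text
clock: 4.4
eef_pos: [527.3, 266.4, 113.7]
tcp_rot: [-3.141, 0.001, 2.409]
contact_force: [-1.0, -4.7, 6.8]
opening: 0.159
grasp_force: 27.6
```

Run:
```python
from h import *
g=r.sense();print(g['eef_pos'],np.degrees(g['tcp_rot']),g['clock'],g['wrist_torque'],g['opening'])
cv2.imwrite("pics/w2.png",r.grab_frame("wrist")[:,:,::-1])
t=r.grab_frame("top")[:,:,::-1]
s=r.grab_frame("scene")[:,:,::-1][170:260,400:560]
cv2.imwrite("pics/c2.png",np.hstack([cv2.resize(t[215:305,125:245],(400,300)),cv2.resize(s,(400,300))]))
```

```text
[527.30455845 266.37868795 113.67807762] [-1.79969840e+02  2.87987205e-02  1.38014973e+02] 4.4 [-0.72853007  0.10520714 -0.06654823] 0.15936644721425783
```

View pics/w2.png

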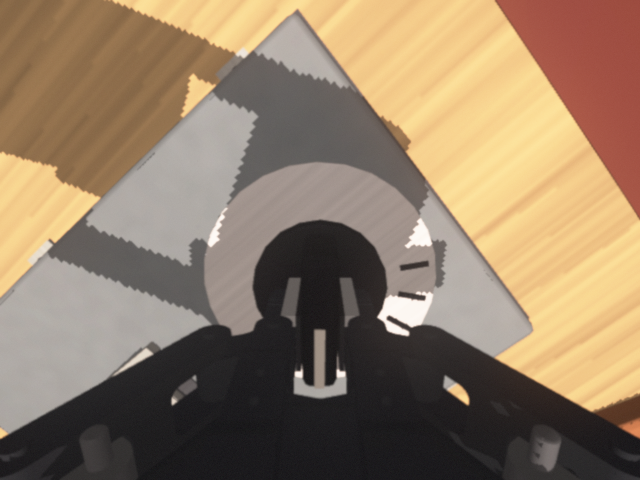

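The white pointer at (320, 330–385) lies on the gripper's centre line, so the dial sits at about +40°. I'm finishing the pause, then turning left 60°.

carry_out(targets=[{"dp": [0, 0, 0], "yaw": 0}, {"dp": [0, 0, 0], "yaw": 0}, {"dp": [0, 0, 0], "yaw": 0}, {"dp": [0, 0, 0], "yaw": 0}, {"dp": [0, 0, 0], "yaw": 0}])

```text
clock: 5.18
eef_pos: [527.3, 266.4, 113.7]
tcp_rot: [-3.141, 0.001, 2.409]
contact_force: [0.1, -4.4, 7.1]
opening: 0.162
grasp_force: 27.6
```

carry_out(targets=[{"dp": [0, 0, 0], "yaw": -5}, {"dp": [0, 0, 0], "yaw": -12}, {"dp": [0, 0, 0], "yaw": -19}, {"dp": [0, 0, 0], "yaw": -26}, {"dp": [0, 0, 0], "yaw": -33}, {"dp": [0, 0, 0], "yaw": -40}, {"dp": [0, 0, 0], "yaw": -47}, {"dp": [0, 0, 0], "yaw": -53}, {"dp": [0, 0, 0], "yaw": -57}, {"dp": [0, 0, 0], "yaw": -59}, {"dp": [0, 0, 0], "yaw": -60}, {"dp": [0, 0, 0], "yaw": -60}])

```text
clock: 6.68
eef_pos: [527.4, 266.7, 113.6]
tcp_rot: [-3.141, 0.0, -2.827]
contact_force: [-0.7, -1.8, 6.3]
opening: 0.161
grasp_force: 27.4
```

carry_out(targets=[{"dp": [0, 0, 0], "yaw": 0}, {"dp": [0, 0, 0], "yaw": 0}, {"dp": [0, 0, 0], "yaw": 0}, {"dp": [0, 0, 0], "yaw": 0}, {"dp": [0, 0, 0], "yaw": 0}, {"dp": [0, 0, 0], "yaw": 0}])

```text
clock: 7.42
eef_pos: [527.4, 266.7, 113.7]
tcp_rot: [-3.141, 0.0, -2.827]
contact_force: [-1.6, -2.4, 5.3]
opening: 0.158
grasp_force: 27.4
```

carry_out(targets=[{"dp": [0, 0, 0], "yaw": 0}, {"dp": [0, 0, 0], "yaw": 0}, {"dp": [0, 0, 0], "yaw": 0}, {"dp": [0, 0, 0], "yaw": 0}, {"dp": [0, 0, 0], "yaw": 0}, {"dp": [0, 0, -20], "yaw": 0}, {"dp": [0, 0, -60], "yaw": 0}, {"dp": [0, 0, -90], "yaw": 0}, {"dp": [0, 0, -110], "yaw": 0}, {"dp": [0, 0, -110], "yaw": 0}], fingers=1)

```text
clock: 8.68
eef_pos: [528.1, 267.4, 224.8]
tcp_rot: [3.141, 0.003, -2.827]
contact_force: [0.7, -0.1, -0.4]
opening: 1.0
grasp_force: 0.0
```

Run:
```python
from h import *
g=r.sense();print(g['eef_pos'],np.degrees(g['tcp_rot']),g['clock'],g['wrist_torque'],g['opening'])
cv2.imwrite("pics/w3.png",r.grab_frame("wrist")[:,:,::-1])
```

```text
[528.11368744 267.39514524 224.82659376] [ 179.97117294    0.18513534 -161.98038434] 8.675 [-0.08073044  0.00886029  0.00056901] 0.9997173652400618
```

View pics/w3.png

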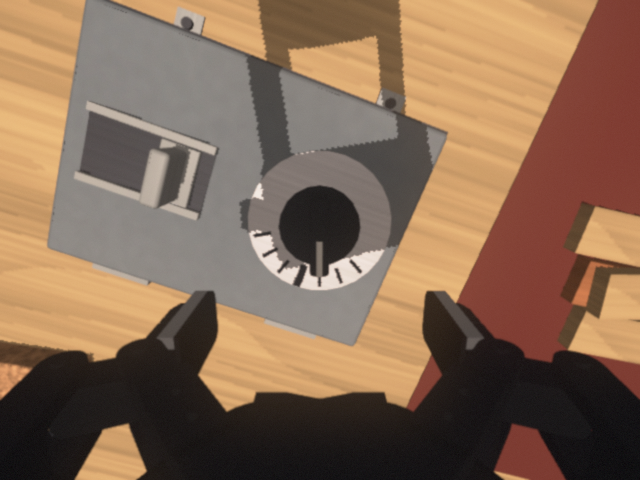

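The dial was released with the pointer at (320, 272), on the first mark beyond the wide zero (300, 275), on the left (+y) side. It's ready for the latch, so I'm closing the fingers and going to the dial side of the tab.

carry_out(targets=[{"dp": [8, -20, 0], "yaw": 5}, {"dp": [18, -46, 0], "yaw": 12}, {"dp": [26, -68, 0], "yaw": 18}, {"dp": [28.7, -75, 0], "yaw": 20}, {"dp": [28.7, -75, 0], "yaw": 20}, {"dp": [28.7, -75, 0], "yaw": 20}, {"dp": [28.7, -75, 0], "yaw": 20}], fingers=-1)

```text
clock: 9.6
eef_pos: [523.2, 187.4, 223.2]
tcp_rot: [3.141, -0.0, 3.108]
contact_force: [0.1, 0.3, 0.2]
opening: 0.003
grasp_force: 0.0
```

carry_out(targets=[{"dp": [0, 0, 20], "yaw": 0}, {"dp": [0, 0, 50], "yaw": 0}, {"dp": [0, 0, 80], "yaw": 0}, {"dp": [0, 0, 104], "yaw": 0}, {"dp": [0, 0, 114], "yaw": 0}, {"dp": [0, 0, 114], "yaw": 0}])

```text
clock: 10.35
eef_pos: [523.0, 186.9, 109.0]
tcp_rot: [-3.141, -0.001, 3.108]
contact_force: [-0.1, -0.6, 0.8]
opening: -0.0
grasp_force: 0.0
```

carry_out(targets=[{"dp": [0, -4, 0], "yaw": 0}, {"dp": [0, -9, 0], "yaw": 0}, {"dp": [0, -14, 0], "yaw": 0}, {"dp": [0, -19, 0], "yaw": 0}, {"dp": [0, -24, 0], "yaw": 0}, {"dp": [0, -29, 0], "yaw": 0}, {"dp": [0, -34, 0], "yaw": 0}, {"dp": [0, -39, 0], "yaw": 0}, {"dp": [0, -43, 0], "yaw": 0}, {"dp": [0, -47, 0], "yaw": 0}, {"dp": [0, -50, 0], "yaw": 0}, {"dp": [0, -50, 0], "yaw": 0}])

```text
clock: 11.85
eef_pos: [521.1, 136.3, 109.1]
tcp_rot: [-3.141, -0.001, 3.107]
contact_force: [-0.4, -0.3, 0.4]
opening: -0.003
grasp_force: 0.0
```

Run:
```python
from h import *
t=r.grab_frame("top")[:,:,::-1];w=r.grab_frame("wrist")[:,:,::-1]
s=r.grab_frame("scene")[:,:,::-1]
cv2.imwrite("pics/c4.png",np.hstack([cv2.resize(w,(400,300)),cv2.resize(s[170:290,360:520],(400,300))]))
```

```text
(no output)
```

View pics/c4.png

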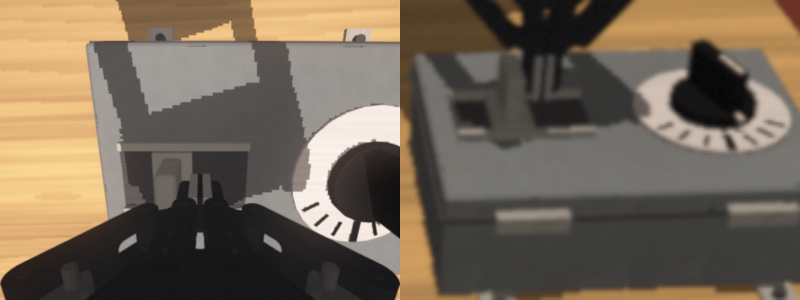

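The wrist view shows the tab at (165, 180), partway along the slot and beside the fingers at (200, 185). The scene view shows the dial unchanged. I'm continuing in small steps to the end stop.

carry_out(targets=[{"dp": [0, -3, 0], "yaw": 0}, {"dp": [0, -6, 0], "yaw": 0}, {"dp": [0, -8, 0], "yaw": 0}, {"dp": [0, -8, 0], "yaw": 0}])

```text
clock: 12.5
eef_pos: [521.1, 128.5, 109.3]
tcp_rot: [-3.141, -0.0, 3.107]
contact_force: [-0.8, 1.1, 0.4]
opening: 0.003
grasp_force: 0.0
```

carry_out(targets=[{"dp": [0, -2, 0], "yaw": 0}, {"dp": [0, -4, 0], "yaw": 0}, {"dp": [0, -4, 0], "yaw": 0}])

```text
clock: 12.88
eef_pos: [521.2, 126.9, 109.4]
tcp_rot: [3.138, 0.001, 3.106]
contact_force: [-0.9, 15.9, -2.8]
opening: 0.001
grasp_force: 7.8
```

The force rose to 16 N at y = 127, the predicted end stop. I'm backing off and lifting away.

carry_out(targets=[{"dp": [0, 5, 0], "yaw": 0}, {"dp": [0, 15, 0], "yaw": 0}, {"dp": [0, 25, -5], "yaw": 0}, {"dp": [0, 30, -30], "yaw": 0}, {"dp": [0, 30, -75], "yaw": 0}, {"dp": [0, 30, -120], "yaw": 0}, {"dp": [40, 30, -140], "yaw": 0}, {"dp": [80, 30, -140], "yaw": 0}, {"dp": [120, 30, -140], "yaw": 0}, {"dp": [150, 30, -140], "yaw": 0}, {"dp": [150, 30, -140], "yaw": 0}])

```text
clock: 14.25
eef_pos: [370.5, 160.1, 249.7]
tcp_rot: [3.142, 0.0, 3.108]
contact_force: [0.2, 0.1, 0.3]
opening: 0.002
grasp_force: 0.0
```

Run:
```python
from h import *
t=r.grab_frame("top")[:,:,::-1];w=r.grab_frame("wrist")[:,:,::-1]
cv2.imwrite("pics/c5.png",np.hstack([cv2.resize(t[195:335,125:305],(400,311)),cv2.resize(w,(400,311))]))
```

```text
(no output)
```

View pics/c5.png

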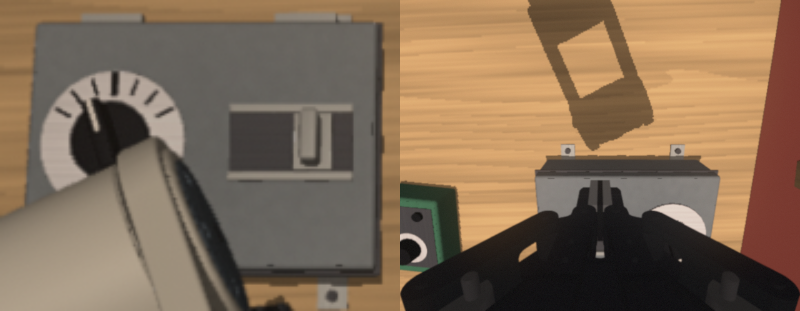

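The top crop shows the tab at (309, 135), about 41 mm from where it started, which is full travel. The dial pointer at (95, 115) is on the first left mark. I'm handing in.

```bash
python3 -c "
from rig import r
print(r.sign_off())"
```

```text
the job is handed in; nothing more can be done
None
```

I turned the dial to about +40° and paused, turned it back to about −20° and paused, then slid the latch to its end stop and let go; the speed knob was not touched, and I handed the job in at about 14.4 s, with no verdict returned.

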